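Push the stray pedals back into the stall's row

TASK

A customer has left the red and the blue pedal standing askew in front of their row on the display board. Push each of them along the board into the empty place of the row ahead of it, in line with that place's yellow price card, until its long side lies flush against the wooden strip at the back like the green and the orange pedal. Only push: do not lift or tip the pedals, and leave the green and orange pedals, the bell and the carton where they are.

Things in the scene. Friction and masses are not known exactly. Their poses are not given: they have to be found in the camera images.
- board: Fixed plywood board, 340 x 640 mm, its top 12 mm above the table; turned up to 5 degrees. x axis: from the robot's side to the back; y: along its length, to the left. Origin on the table; it spans x -160 to +180, y -320 to +320 mm. A wooden strip at the back, 22 mm above the board's top, 30 mm wide, has its front face (the stop) at x = 140 mm. Four places along it, 145 mm apart.
- red_pedal: Red, to be pushed. Pedal lying flat, 0.18-0.35 kg. Origin: centre of the body's underside. Body 70 mm along its x (long flat sides at x = -35 and +35 mm, 87 mm wide), 95 mm along its y, 28 mm high (z up). A 14 mm spindle juts from the +y end, 14 mm up, to y = +77 mm. Balances within 8 mm of the origin. Starts 90-120 mm out from home, up to 30 mm sideways, turned up to 23 degrees; square = axes as the board's.
- blue_pedal: Blue, to be pushed. Same make, size, mass, axes, origin and kind of start as the red one, in front of the other empty place.
- card_a: Yellow price card, 22 x 50 mm, flat on top of the strip, marking an empty place. Origin NOT on the card but on the board's top in the middle of the place, 35.5 mm before the strip's face: a pedal is home when its origin and axes agree with these. x towards the strip, y along it, z up. A pedal at home has about 20 mm free sideways to each neighbour.
- card_b: The same kind of yellow card, origin and axes, for the other empty place.
- green_pedal: Green, loose, already in its place and squared with the strip; leave it. Same make, size, axes and origin as the red one.
- orange_pedal: Orange, loose, already in its place and squared with the strip; leave it. Same make, size, axes and origin as the red one.
- bell: Loose brass bicycle bell, dome 54 mm across, 42 mm high, on the table beside the right end of the board; leave it. Origin at the centre of its underside.
- carton: Loose white and red carton, 110 x 85 x 60 mm high, on the table beside the left end of the board; leave it. Origin at the centre of its underside.

How it is judged:
By the outcome, as a careful person would: the job done as asked, in the order asked, and still so for the second after the job is handed in, with the robot touching nothing.
It also fails if it takes over 67 s, if anything falls off the work surface, if the arm or the gripper's body presses on something with over 40 N, if the wrist force passes 120 N, or if a joint passes its speed limit or range.

ROBOT

A 7-joint arm with a two-finger parallel gripper is mounted at the origin on the work surface. World frame = base frame: x ahead of the robot, y to its left, z up, the work surface at z = 0. Lengths are in m, angles in rad, forces in N, time in s.
With the tool pointing down it reaches from about 0.4 to 0.875 m from the base axis. Payload 19.3 kg.
Tool frame: the origin (TCP) lies at the very end of the fingers, on their centre line; the grasp point (between the pads) lies 19 mm behind it; z points along the fingers, y is the line along which they close (so a half turn about z gives the same grasp; the last joint's range is limited). The gripper opens to 85 mm and grips with 20 to 120 N. Pads are 22 mm wide; open, the fingers measure 114 mm over their backs; the gripper's body (76 mm by 85 mm) begins 54 mm behind the grasp point. The pads swing forward as they close: fully open they stand 13 mm farther back than shut.
Start: joints at [-1.264, 0.521, -0.036, 1.599, 0.021, 1.021, -0.113], TCP at [0.23, 0.581, 0.211] pointing down, gripper open.
Joint ranges: [-2.91, 2.91], [-0.3, 2.13], [-1.5, 1.42], [0.17, 2.43], [-1.26, 4.41], [0.16, 1.93], [-2.52, 2.52]. Speed limits (rad/s): [1.89, 1.89, 2.39, 2.39, 3.01, 3.01, 3.01].

INTERFACE

Orientations are given as [roll, pitch, yaw] about the fixed x, y, z axes, in that order (R = Rz(yaw) Ry(pitch) Rx(roll)).
In Python, from workcell import bot gives the robot as it stands. The module is installed in compiled form; this text tells all that it offers.
- The arm moves only by the tool apply_moves, never from a script. Its arguments are lists of equal length, an entry for each row: "claw": the finger opening in m, from 0 to 0.0854; "xyz": the shift along the tool's x, y, z in m, a list of three; "twist": the turn, a rotation vector about the tool's x, y, z in rad, a list of three. A call has 1 to 20 rows; each row shifts and turns the commanded pose from where the row before left it, along the tool's axes as they then stand; what a row does not reach is not made up. A row lasts 1/10 s, in which the tool goes at most 50 mm and 8.59 degrees, less where a joint would pass 70% of its speed; a pose out of reach is approached as far as the arm can. A call with a gripper value outside its range is refused whole. The fingers move at their own pace and stop on an object; "force" is the grip in N (left out, the last holds). Time passes only in rows, so rows that do not move let the fingers close. It gives the time, the measured TCP pose, the force, the opening and the grip force at its end, in the units of the state.
- bot.observe(): the state, without advancing time (a new reading comes with each control period).
- bot.grab_frame(name): name is "scene" or "top"; returns a dict with "img" (480x640x3 uint8, red, green, blue), "vfov" (degrees; the focal length in pixels is half the picture's height over the tangent of half this angle, whatever the lens; pixels are square), "cx", "cy" (the principal point, pixels), "view" (4x4, takes a point from world to camera coordinates). Camera axes: x right, y up, looking along -z (the intrinsics and any distortion apply to the point x, -y, -z); pixel columns grow to the right and rows downward; lengths in m; the calibration is good to about 2 mm. A picture is of the moment at which its call begins. There is no depth.
- bot.job_done(): hands the job in; it is judged then, once.
Trained networks look in the newest picture that a camera, given by its name, has taken for a name from the list of things; names that differ only in an ending like _2 or _b are one class to them, and where a whole thing is asked for, a point or a joint stands for the part that bears it (a point fixed in the world has none). Each returns a list of dicts, best first, with "score" (0 to 1); they miss things now and then, are a little off and sometimes report something else, mostly with a low value. They report only what shows in the picture. A call takes as long as a camera call.
- bot.find_in(camera, query): "position" ([x, y, z] in m, in world coordinates, good to about 4 mm: the middle of the surface that is visible of it).
The state is a dict: "clock": time; "qpos": joint angles; "qd": joint speeds; "joint_efforts": joint torques, N m; "position": TCP position; "tool_rot": TCP orientation; "force": force on the tool from outside, world axes, zero at the start; "moment": the same for the moment, N m; "grip_width": finger opening in m; "finger_force": force on a finger pad.
Only numpy, scipy, OpenCV 4.12 (cv2) and the standard library are available. Lean on these libraries where they do the work, as an engineer would, in place of code of your own. Each camera call takes 0.05 s, during which the arm holds its last target. There are 200 camera calls.

## Working session

There is one attempt and no reset: what is moved stays moved. The work goes in short steps, Python scripts to look and compute and a tool call to move; the robot and the scene stay as the last step left them, time stands still between calls to the robot, and variables do not carry over. Pictures are saved under pics/ and viewed, at most 10 in all, crops included, and the job is handed in when it is done.

Besides the shell and the picture viewer there is one more tool, called after "Request:" as name(argument=value, ...) on one line, values as JSON. apply_moves: Moves the arm, as the interface text tells. Its arguments: {"type":"object","properties":{"claw":{"type":"array"},"xyz":{"type":"array"},"twist":{"type":"array"},"force":{"type":"number"}},"required":["claw","xyz","twist"]}

```bash
mkdir -p pics; python3 - <<'E'
from workcell import bot
import cv2, numpy as np
s=bot.observe(); print({k:np.round(v,3).tolist() for k,v in s.items()})
for n in ("top","scene"):
    f=bot.grab_frame(n); cv2.imwrite(f"pics/{n}0.png",f["img"][:,:,::-1]); print(n,f["vfov"],f["cx"],f["cy"],np.round(f["view"],4).tolist(),[k for k in f])
    for q in ("red_pedal","blue_pedal","green_pedal","orange_pedal","card_a","bell","carton","board"):
        print(q,[(np.round(d["position"],3).tolist(),round(d["score"],2)) for d in bot.find_in(n,q)][:4])
E
```

```text
{'clock': 0.0, 'qpos': [-1.264, 0.522, -0.036, 1.6, 0.021, 1.021, -0.113], 'qd': [-0.001, 0.001, -0.0, 0.0, -0.0, -0.0, 0.001], 'joint_efforts': [0.002, -92.708, 1.981, -36.993, 0.018, 0.008, 0.0], 'position': [0.23, 0.581, 0.211], 'tool_rot': [-3.14, 0.0, 2.765], 'force': [-0.311, 0.148, 0.181], 'moment': [-0.011, -0.04, -0.058], 'finger_force': 0.0, 'grip_width': 0.086}
top 52.69748557495764 325.9327408652887 241.98628370151056 [[-0.0005, -1.0, -0.0089, 0.0191], [0.9867, -0.0019, 0.1628, -0.607], [-0.1628, -0.0087, 0.9866, -1.0609], [0.0, 0.0, 0.0, 1.0]] ['img', 'vfov', 'cx', 'cy', 'view']
red_pedal [([0.53, -0.268, 0.042], 0.92)]
blue_pedal [([0.554, 0.075, 0.038], 0.87), ([0.7, 0.044, 0.034], 0.29)]
green_pedal [([0.651, 0.188, 0.038], 0.67)]
orange_pedal [([0.644, -0.098, 0.038], 0.86)]
card_a [([0.698, 0.046, 0.035], 0.75), ([0.693, -0.243, 0.035], 0.54), ([0.531, -0.268, 0.042], 0.29)]
bell [([0.525, -0.427, 0.029], 0.83)]
carton [([0.555, 0.079, 0.037], 0.64), ([0.57, 0.41, 0.061], 0.58)]
board [([0.524, -0.029, 0.012], 0.84), ([0.523, -0.423, 0.032], 0.57)]
scene 50.79145142667397 331.14051678453654 234.59564353046025 [[0.6932, 0.7206, -0.0131, -0.3965], [-0.615, 0.6009, 0.5107, 0.3391], [0.3759, -0.346, 0.8597, -1.3627], [0.0, 0.0, 0.0, 1.0]] ['img', 'vfov', 'cx', 'cy', 'view']
red_pedal [([0.532, -0.27, 0.041], 0.74)]
blue_pedal [([0.559, 0.068, 0.036], 0.81), ([0.564, -0.076, 0.008], 0.74), ([0.701, 0.043, 0.036], 0.71), ([0.536, -0.272, 0.04], 0.4)]
green_pedal [([0.653, 0.185, 0.035], 0.98)]
orange_pedal [([0.652, -0.108, 0.04], 0.74)]
card_a [([0.696, -0.242, 0.036], 0.64), ([0.702, 0.046, 0.034], 0.57)]
bell [([0.532, -0.426, 0.029], 0.59)]
carton [([0.588, 0.4, 0.057], 0.9), ([0.65, 0.186, 0.034], 0.4), ([0.562, -0.075, 0.01], 0.27)]
board [([0.562, -0.074, 0.011], 0.88), ([0.587, 0.402, 0.064], 0.72)]
```

View pics/top0.png

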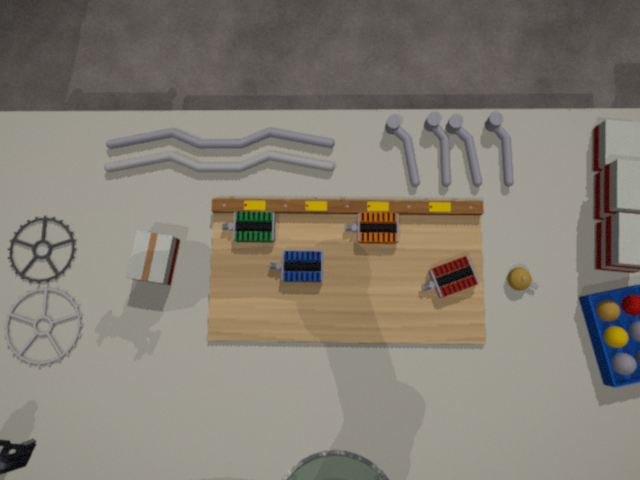

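View pics/scene0.png

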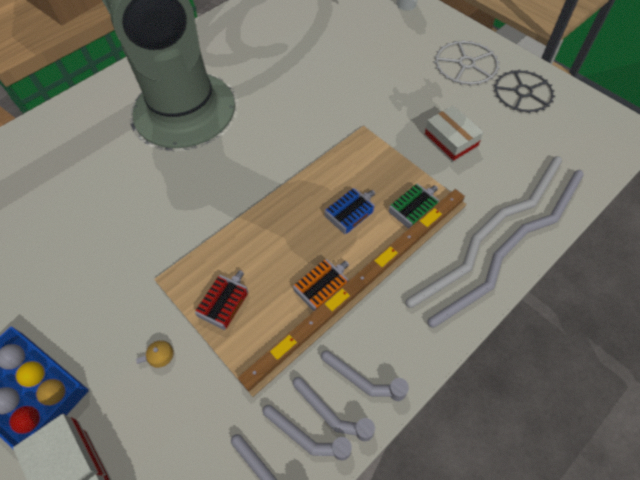

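```bash
cat > h.py <<'E'
from workcell import bot
import cv2, numpy as np
def unproj(f,uv,z):
    uv=np.atleast_2d(uv).astype(float); F=240/np.tan(np.radians(f["vfov"])/2); V=np.array(f["view"])
    d=np.c_[(uv[:,0]-f["cx"])/F,-(uv[:,1]-f["cy"])/F,-np.ones(len(uv))]@V[:3,:3]
    c=-V[:3,:3].T@V[:3,3]; t=(z-c[2])/d[:,2]; return c+d*t[:,None]
HUE={"red":((0,6),(174,180)),"blue":((108,125),),"green":((50,80),),"orange":((9,18),),"yellow":((22,32),)}
def blobs(f,col,z,xr=(.38,.74),yr=(-.36,.33),amin=60):
    h=cv2.cvtColor(f["img"],cv2.COLOR_RGB2HSV); m=np.zeros(h.shape[:2],np.uint8)
    for a,b in HUE[col]: m|=cv2.inRange(h,(a,150 if col!="green" else 110,50),(b,255,255))
    m=cv2.morphologyEx(m,cv2.MORPH_CLOSE,np.ones((9,9)) if col!="yellow" else np.ones((2,2)))
    n,l,st,c=cv2.connectedComponentsWithStats(m); out=[]
    for i in range(1,n):
        if st[i,4]<amin: continue
        p=unproj(f,c[i],z)[0]
        if not(xr[0]<p[0]<xr[1] and yr[0]<p[1]<yr[1]): continue
        v,u=np.nonzero(l==i); w=unproj(f,np.c_[u,v],z)[:,:2]
        (cx,cy),(a,b),ang=cv2.minAreaRect((w*1000).astype(np.float32))
        if a>b: ang-=90   # angle of the short side
        ang=(ang+90)%180-90
        out.append((np.round(w.mean(0)*1000,1).tolist(),np.round([cx,cy],1).tolist(),np.round([min(a,b),max(a,b)],1).tolist(),round(ang,1),int(st[i,4])))
    return out
def report(n="top",tag=None):
    f=bot.grab_frame(n)
    if tag: cv2.imwrite(f"pics/{tag}.png",f["img"][:,:,::-1])
    for c in HUE:
        for b in blobs(f,c,.034 if c=="yellow" else .040): print(n,c,*b)
    return f
E
python3 - <<'E'
from h import *
f=report(); report("scene")
im=cv2.resize(f["img"][185:355,195:500],None,fx=2.6,fy=2.6,interpolation=cv2.INTER_CUBIC); cv2.imwrite("pics/c0.png",im[:,:,::-1])
for e in [(212,199),(208,343),(485,342),(483,200)]: print(unproj(f,e,.012))
E
```

```text
top red [551.7, -266.2] [551.8, -266.0] [21.8, 83.1] 20.3 329
top red [507.8, -281.7] [508.2, -282.0] [22.5, 83.4] 20.2 350
top blue [575.1, 73.0] [574.9, 73.6] [20.9, 83.1] -0.1 363
top blue [530.8, 73.8] [530.0, 73.3] [22.9, 82.5] -0.1 359
top green [669.5, 187.5] [669.4, 187.7] [21.5, 82.4] -0.1 357
top green [623.7, 187.3] [623.1, 187.7] [23.6, 84.1] -0.1 381
top orange [696.0, 248.0] [694.7, 244.9] [28.9, 78.0] -0.2 374
top orange [674.1, -94.2] [656.5, -91.8] [101.3, 503.3] -0.7 3251
top yellow [697.1, 183.6] [697.2, 184.5] [21.8, 50.0] -0.1 208
top yellow [694.4, 39.5] [694.4, 40.7] [21.7, 49.5] -0.1 208
top yellow [693.2, -105.4] [693.0, -105.1] [24.0, 49.4] -1.2 200
top yellow [691.3, -251.2] [691.2, -250.6] [21.7, 49.8] -0.2 210
scene red [535.8, -275.0] [536.3, -275.1] [76.2, 86.8] 20.0 1254
scene blue [560.2, 71.0] [560.9, 69.5] [73.8, 87.8] -0.2 880
scene green [651.9, 184.7] [651.2, 186.3] [69.6, 81.9] -1.1 809
scene orange [686.4, -81.8] [664.4, -34.4] [105.7, 626.7] -0.6 4321
scene yellow [702.4, 186.7] [702.3, 187.1] [24.7, 50.2] 2.4 192
scene yellow [700.6, 41.2] [701.0, 42.3] [23.2, 49.9] -1.2 210
scene yellow [698.8, -103.5] [698.8, -102.0] [23.2, 49.8] -1.2 248
scene yellow [696.9, -248.2] [697.0, -247.3] [23.0, 49.7] -0.6 284
[[0.71891673 0.29340781 0.012     ]]
[[0.37863658 0.28971717 0.012     ]]
[[ 0.38082144 -0.34496588  0.012     ]]
[[ 0.71465581 -0.35813154  0.012     ]]
```

View pics/c0.png

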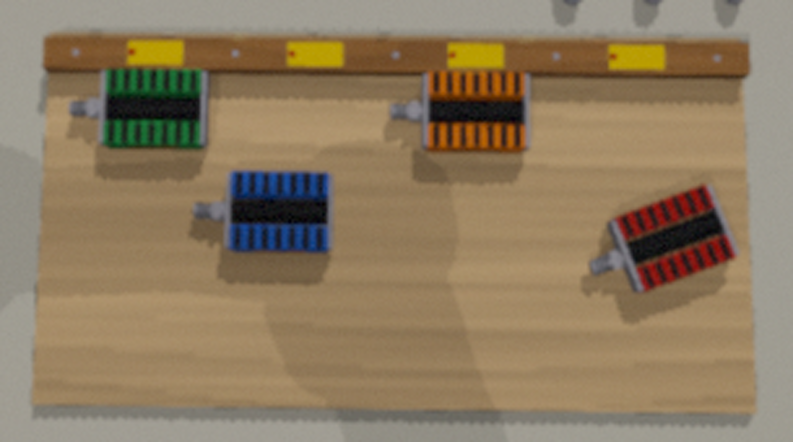

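```bash
cat > plan.py <<'E'
from h import *
import json
def plan(wps,start=None):
    """wps: (x,y,z,yaw_deg,rows) in m; prints rows of tool-frame shift (mm resolution .1) and twist"""
    if start is None:
        s=bot.observe(); print(np.round(s["position"],4),np.round(np.degrees(s["tool_rot"]),2),np.round(s["force"],1),s["clock"]); start=list(s["position"])+[np.degrees(s["tool_rot"][2])]
    cur=np.array(start,float); X=[];T=[]
    for *w,n in wps:
        w=np.array(w,float); goal=cur0=cur.copy()
        for k in range(1,n+1):
            g=cur0+(w-cur0)*k/n; c,s_=np.cos(np.radians(cur[3])),np.sin(np.radians(cur[3])); d=g[:3]-cur[:3]
            t=np.round([c*d[0]+s_*d[1],s_*d[0]-c*d[1],-d[2]],4); r=round(float(np.radians(cur[3]-g[3])),3)
            X.append((t+0.).tolist());T.append([0,0,r+0.])
            cur=np.array([cur[0]+c*t[0]+s_*t[1],cur[1]+s_*t[0]-c*t[1],cur[2]-t[2],cur[3]-np.degrees(r)])
    for i in range(0,len(X),20): print(json.dumps(X[i:i+20]).replace(" ",""));print(json.dumps(T[i:i+20]).replace(" ",""))
    print("end",cur)
E
python3 - <<'E'
from plan import *
plan([(.5,.27,.2,90,13),(.52,-.05,.2,40,12),(.470,-.296,.13,20,8),(.470,-.296,.06,20,3)])
E
```

```text
[0.23   0.5811 0.2112] [-180.     0.   158.4] [-0.3 -0.4  1.3] 1.0
[[-0.0281,-0.0146,0.0009],[-0.0294,-0.012,0.0008],[-0.0303,-0.0092,0.0009],[-0.031,-0.0064,0.0009],[-0.0315,-0.0035,0.0008],[-0.0317,-0.0007,0.0009],[-0.0316,0.0023,0.0008],[-0.0312,0.0052,0.0009],[-0.0307,0.008,0.0009],[-0.0298,0.0108,0.0008],[-0.0287,0.0135,0.0009],[-0.0273,0.016,0.0009],[-0.0257,0.0185,0.0008],[-0.0267,0.0017,0.0],[-0.0265,0.0036,0.0],[-0.0261,0.0055,0.0],[-0.0257,0.0074,0.0],[-0.0251,0.0092,0.0],[-0.0243,0.0111,0.0],[-0.0235,0.0128,0.0]]
[[0,0,0.092],[0,0,0.092],[0,0,0.092],[0,0,0.091],[0,0,0.092],[0,0,0.092],[0,0,0.092],[0,0,0.092],[0,0,0.092],[0,0,0.091],[0,0,0.092],[0,0,0.092],[0,0,0.092],[0,0,0.073],[0,0,0.072],[0,0,0.073],[0,0,0.073],[0,0,0.073],[0,0,0.072],[0,0,0.073]]
[[-0.0224,0.0144,0.0],[-0.0214,0.0161,0.0],[-0.0201,0.0175,0.0],[-0.0189,0.019,0.0],[-0.0173,0.0203,0.0],[-0.0246,0.0195,0.0088],[-0.0236,0.0207,0.0087],[-0.0228,0.0216,0.0088],[-0.0218,0.0225,0.0087],[-0.0208,0.0235,0.0088],[-0.0197,0.0244,0.0087],[-0.0187,0.0253,0.0088],[-0.0175,0.026,0.0087],[0.0,0.0,0.0233],[0.0,0.0,0.0234],[0.0,0.0,0.0233]]
[[0,0,0.073],[0,0,0.072],[0,0,0.073],[0,0,0.073],[0,0,0.073],[0,0,0.044],[0,0,0.043],[0,0,0.044],[0,0,0.043],[0,0,0.044],[0,0,0.043],[0,0,0.044],[0,0,0.044],[0,0,0.0],[0,0,0.0],[0,0,0.0]]
end [ 0.47002476 -0.29601094  0.06001864 19.97744241]
```

Request:
apply_moves(claw=[0.045,0.045,0.045,0.045,0.045,0.045,0.045,0.045,0.045,0.045,0.045,0.045,0.045,0.045,0.045,0.045,0.045,0.045,0.045,0.045], xyz=[[-0.028,-0.015,0.001],[-0.029,-0.012,0.001],[-0.03,-0.009,0.001],[-0.031,-0.006,0.001],[-0.032,-0.004,0.001],[-0.032,-0.001,0.001],[-0.032,0.002,0.001],[-0.031,0.005,0.001],[-0.031,0.008,0.001],[-0.03,0.011,0.001],[-0.029,0.014,0.001],[-0.027,0.016,0.001],[-0.026,0.018,0.0],[-0.027,0.002,0.0],[-0.026,0.004,0.0],[-0.026,0.006,0.0],[-0.026,0.007,0.0],[-0.025,0.009,0.0],[-0.024,0.011,0.0],[-0.024,0.013,0.0]], twist=[[0,0,0.092],[0,0,0.092],[0,0,0.092],[0,0,0.091],[0,0,0.092],[0,0,0.092],[0,0,0.092],[0,0,0.092],[0,0,0.092],[0,0,0.091],[0,0,0.092],[0,0,0.092],[0,0,0.092],[0,0,0.073],[0,0,0.072],[0,0,0.073],[0,0,0.073],[0,0,0.073],[0,0,0.072],[0,0,0.073]])

```text
clock: 3.0
position: [0.512, 0.0796, 0.1993]
tool_rot: [3.142, -0.0, 1.056]
force: [0.3, -0.2, -0.7]
grip_width: 0.0449
finger_force: 0.0
```

Request:
apply_moves(claw=[0.045,0.045,0.045,0.045,0.045,0.045,0.045,0.045,0.045,0.045,0.045,0.045,0.045,0.045,0.045,0.045], xyz=[[-0.022,0.014,0.0],[-0.021,0.016,0.0],[-0.02,0.018,0.0],[-0.019,0.019,0.0],[-0.017,0.02,0.0],[-0.025,0.02,0.009],[-0.024,0.021,0.009],[-0.023,0.022,0.009],[-0.022,0.022,0.009],[-0.021,0.024,0.009],[-0.02,0.024,0.009],[-0.019,0.025,0.009],[-0.018,0.026,0.009],[0.0,0.0,0.023],[0.0,0.0,0.023],[0.0,0.0,0.023]], twist=[[0,0,0.073],[0,0,0.072],[0,0,0.073],[0,0,0.073],[0,0,0.073],[0,0,0.044],[0,0,0.043],[0,0,0.044],[0,0,0.043],[0,0,0.044],[0,0,0.043],[0,0,0.044],[0,0,0.044],[0,0,0.0],[0,0,0.0],[0,0,0.0]])

```text
clock: 4.6
position: [0.4682, -0.2995, 0.0574]
tool_rot: [3.141, 0.0, 0.345]
force: [0.5, -0.1, 0.2]
grip_width: 0.0452
finger_force: 0.0
```

```bash
python3 - <<'E'
from plan import *
f=bot.grab_frame("top"); a=f["img"][200:350,400:520]
g=bot.grab_frame("scene"); b=g["img"][230:380,140:290]
im=np.hstack([cv2.resize(a,None,fx=3,fy=3),cv2.resize(b,None,fx=2.3,fy=3)]); cv2.imwrite("pics/c1.png",im[:,:,::-1])
plan([(.4685,-.2975,.018,20,4)])
E
```

```text
[ 0.4671 -0.2984  0.0561] [-1.7986e+02  1.6000e-01  1.9830e+01] [-0.1  1.1 -0.1] 4.7
[[0.0004,-0.0001,0.0095],[0.0004,-0.0001,0.0096],[0.0004,-0.0001,0.0095],[0.0005,-0.0001,0.0095]]
[[0,0,-0.001],[0,0,0.0],[0,0,-0.001],[0,0,-0.001]]
end [ 4.68529686e-01 -2.97467243e-01  1.80266820e-02  2.00044735e+01]
```

View pics/c1.png

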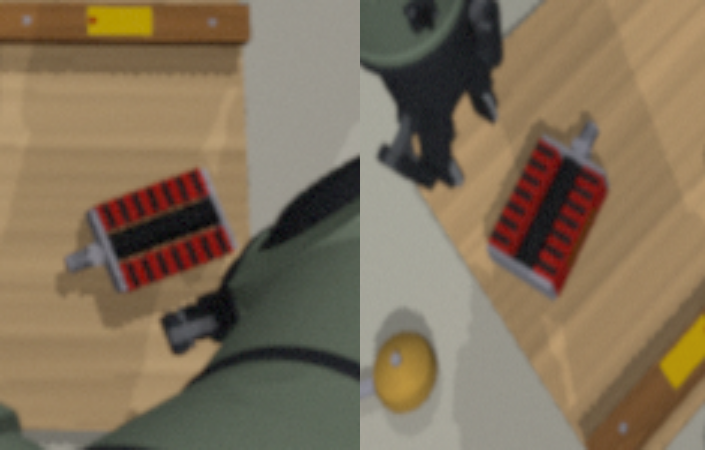

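Request:
apply_moves(claw=[0.045,0.045,0.045,0.045,0.045,0.045,0.045,0.045,0.045,0.045,0.045,0.045], xyz=[[0,0,0.01],[0,0,0.01],[0,0,0.01],[0,0,0.009],[0,0,0],[0.005,0,0],[0.005,0,0],[0.002,0,0],[0.002,0,0],[0.002,0,0],[0.002,0,0],[0.0,0,0]], twist=[[0,0,0],[0,0,0],[0,0,0],[0,0,0],[0,0,0],[0,0,0],[0,0,0],[0,0,0],[0,0,0],[0,0,0],[0,0,0],[0,0,0]])

```text
clock: 5.9
position: [0.4862, -0.292, 0.0192]
tool_rot: [3.142, -0.0, 0.349]
force: [-0.5, 0.0, 0.4]
grip_width: 0.0453
finger_force: 0.0
```

Request:
apply_moves(claw=[0.045,0.045,0.045,0.045,0.045], xyz=[[0.002,0,0],[0.002,0,0],[0.002,0,0],[0.002,0,0],[0.002,0,0]], twist=[[0,0,0],[0,0,0],[0,0,0],[0,0,0],[0,0,0]])

```text
clock: 6.4
position: [0.4955, -0.2886, 0.0192]
tool_rot: [-3.142, 0.0, 0.349]
force: [-0.2, -0.4, 0.2]
grip_width: 0.045
finger_force: 0.0
```

```bash
python3 - <<'E'
from h import *
for n in("top","scene"):
    f=bot.grab_frame(n)
    for b in blobs(f,"red",.04): print(n,*b)
print(bot.observe()["force"],bot.observe()["position"])
E
```

```text
top [551.8, -266.3] [551.8, -266.5] [21.1, 84.0] 20.8 321
top [505.7, -263.7] [506.5, -266.6] [15.0, 52.8] 26.1 117
scene [536.3, -274.6] [536.3, -274.9] [76.3, 87.5] 20.2 1236
[0.01402184 0.08762883 0.61159204] [ 0.49560652 -0.28851367  0.01917844]
```

Request:
apply_moves(claw=[0.045,0.045,0.045,0.045,0.045], xyz=[[0.002,0,0],[0.002,0,0],[0.002,0,0],[0.002,0,0],[0.0,0,0]], twist=[[0,0,0],[0,0,0],[0,0,0],[0,0,0],[0,0,0]])

```text
clock: 7.0
position: [0.5031, -0.2858, 0.0192]
tool_rot: [3.142, -0.0, 0.349]
force: [-0.8, 0.1, 0.4]
grip_width: 0.0448
finger_force: 0.0
```

```bash
python3 - <<'E'
from h import *
for n in("top","scene"):
    f=bot.grab_frame(n)
    for b in blobs(f,"red",.04): print(n,*b)
    if n=="scene": cv2.imwrite("pics/c2.png",cv2.resize(f["img"][220:340,140:300],None,fx=4.5,fy=4.5)[:,:,::-1])
print(bot.observe()["force"],bot.observe()["position"])
E
```

```text
top [551.4, -265.3] [551.6, -266.2] [21.2, 83.0] 20.3 312
scene [536.9, -274.2] [536.4, -275.0] [76.3, 87.4] 20.3 1202
[ 0.40746738 -0.16167889  0.57181031] [ 0.50278706 -0.28596371  0.01916047]
```

View pics/c2.png

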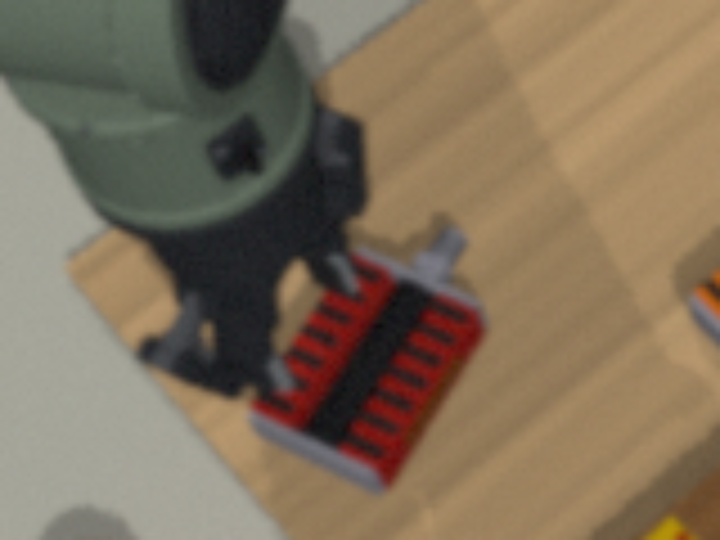

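```bash
python3 - <<'E'
from h import *
f=bot.grab_frame("scene"); V=np.array(f["view"]); F=240/np.tan(np.radians(f["vfov"])/2)
p=np.array(bot.observe()["position"]); yaw=.349
ax=np.array([np.cos(yaw),np.sin(yaw),0]); ay=np.array([np.sin(yaw),-np.cos(yaw),0])
for z in (.019,.03,.04,.05):
  for l in(-.03,.03):
    q=p+ay*l; q[2]=z; c=V[:3,:3]@q+V[:3,3]; print(z,l,np.round([f["cx"]-F*c[0]/c[2],f["cy"]+F*c[1]/c[2]],1))
E
```

```text
0.019 -0.03 [217.4 286. ]
0.019 0.03 [201.7 309.8]
0.03 -0.03 [216.3 283.7]
0.03 0.03 [200.4 307.7]
0.04 -0.03 [215.4 281.7]
0.04 0.03 [199.3 305.8]
0.05 -0.03 [214.3 279.6]
0.05 0.03 [198.1 303.9]
```

Request:
apply_moves(claw=[0.045,0.045,0.045,0.045,0.045,0.045,0.045,0.045], xyz=[[0,0,-0.003],[-0.01,0,0],[-0.011,0,0],[-0.01,0,0],[0,0,0.004],[0,0,0.003],[0,0,0.002],[0,0,0]], twist=[[0,0,0],[0,0,0],[0,0,0],[0,0,0],[0,0,0],[0,0,0],[0,0,0],[0,0,0]])

```text
clock: 7.95
position: [0.4738, -0.2963, 0.0128]
tool_rot: [-3.141, 0.0, 0.349]
force: [-1.0, 0.4, -0.0]
grip_width: 0.0448
finger_force: 0.0
```

```bash
python3 - <<'E'
from h import *
f=bot.grab_frame("scene"); cv2.imwrite("pics/c3.png",cv2.resize(f["img"][220:340,140:300],None,fx=4.5,fy=4.5,interpolation=cv2.INTER_CUBIC)[:,:,::-1])
for b in blobs(f,"red",.04): print(*b)
print(bot.observe()["force"],bot.observe()["position"])
E
```

```text
[535.7, -274.8] [536.5, -274.8] [76.6, 87.3] 20.1 1255
[-0.04154589  0.86771807  0.67335658] [ 0.47386951 -0.29638992  0.01296614]
```

View pics/c3.png

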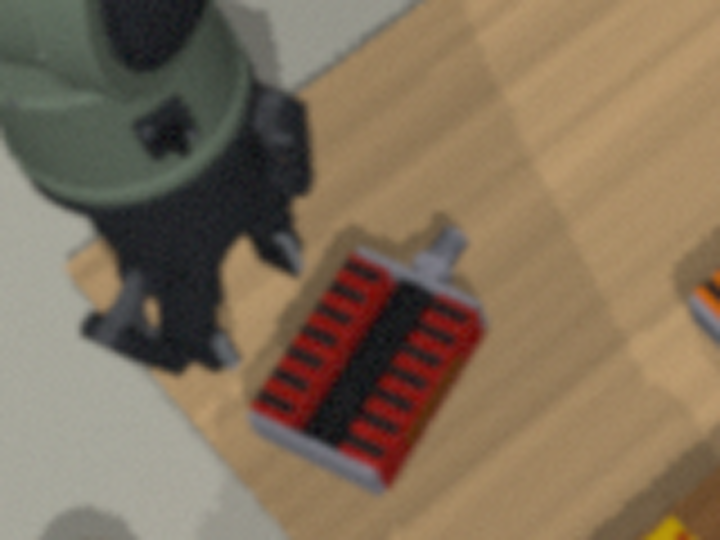

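```bash
python3 - <<'E'
from h import *
f=bot.grab_frame("scene"); p=np.array(bot.observe()["position"]); yaw=.349
ax=np.array([np.cos(yaw),np.sin(yaw),0]); ay=np.array([np.sin(yaw),-np.cos(yaw),0])
for uv in ((191.5,301),(206.5,280.5)):   # lowest tip pixels in c3
  a,b=unproj(f,uv,0.)[0],unproj(f,uv,.1)[0]
  for d in(-.011,0,.011):
    t=(d-ax@(a-p))/(ax@(b-a)); q=a+t*(b-a); print(uv,d,np.round(q,4),round(ay@(q-p),4))
E
```

```text
(191.5, 301) -0.011 [ 0.4693 -0.3159 -0.0055] 0.0167
(191.5, 301) 0 [ 0.4816 -0.3176  0.0179] 0.0226
(191.5, 301) 0.011 [ 0.4939 -0.3193  0.0413] 0.0284
(206.5, 280.5) -0.011 [ 0.45   -0.263  -0.0102] -0.0395
(206.5, 280.5) 0 [ 0.4628 -0.266   0.0133] -0.0324
(206.5, 280.5) 0.011 [ 0.4756 -0.269   0.0368] -0.0252
```

Request:
apply_moves(claw=[0.045,0.045,0.045], xyz=[[0,0,0.001],[0,0,0.001],[0,0,0.0]], twist=[[0,0,0],[0,0,0],[0,0,0]])

```text
clock: 8.35
position: [0.4737, -0.2965, 0.0111]
tool_rot: [-3.141, 0.0, 0.349]
force: [-0.1, -0.4, 0.1]
grip_width: 0.0451
finger_force: 0.0
```

Request:
apply_moves(claw=[0.045,0.045,0.045], xyz=[[0,0,0.001],[0,0,0.001],[0,0,0.0]], twist=[[0,0,0],[0,0,0],[0,0,0]])

```text
clock: 8.65
position: [0.4736, -0.2965, 0.0091]
tool_rot: [-3.141, 0.0, 0.349]
force: [-0.6, -0.2, 0.6]
grip_width: 0.0448
finger_force: 0.0
```

Request:
apply_moves(claw=[0.045,0.045,0.045], xyz=[[0,0,0.001],[0,0,0.001],[0,0,0.0]], twist=[[0,0,0],[0,0,0],[0,0,0]])

```text
clock: 8.95
position: [0.4736, -0.2965, 0.0071]
tool_rot: [-3.142, 0.0, 0.349]
force: [-0.3, 0.6, -0.6]
grip_width: 0.0446
finger_force: 0.0
```

Request:
apply_moves(claw=[0.045,0.045,0.045], xyz=[[0,0,0.001],[0,0,0.001],[0,0,0.001]], twist=[[0,0,0],[0,0,0],[0,0,0]])

```text
clock: 9.25
position: [0.4737, -0.2965, 0.0041]
tool_rot: [3.142, 0.0, 0.349]
force: [0.3, -0.1, -0.3]
grip_width: 0.0449
finger_force: 0.0
```

Request:
apply_moves(claw=[0.045,0.045,0.045], xyz=[[0,0,0.001],[0,0,0.001],[0,0,0.0]], twist=[[0,0,0],[0,0,0],[0,0,0]])

```text
clock: 9.55
position: [0.4736, -0.2965, 0.0021]
tool_rot: [-3.141, 0.0, 0.349]
force: [0.2, 0.2, -0.5]
grip_width: 0.0449
finger_force: 0.0
```

```bash
python3 - <<'E'
from h import *
f=bot.grab_frame("scene"); a=cv2.resize(f["img"][250:320,165:235],None,fx=5,fy=5,interpolation=cv2.INTER_CUBIC)
f=bot.grab_frame("top"); b=cv2.resize(f["img"][250:320,430:500],None,fx=5,fy=5,interpolation=cv2.INTER_CUBIC)
cv2.imwrite("pics/c4.png",np.hstack([a,b])[:,:,::-1])
print(bot.observe()["force"],bot.observe()["position"])
E
```

```text
[-1.30686977  0.49857273 -0.09440199] [ 0.47368989 -0.29659141  0.00221086]
```

View pics/c4.png

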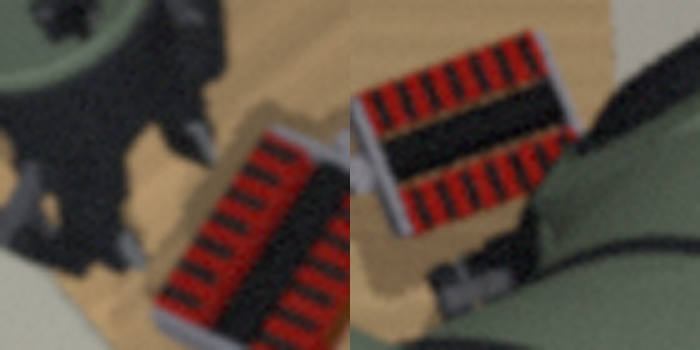

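Request:
apply_moves(claw=[0.045,0.045,0.045], xyz=[[0,0,0.002],[0,0,0.001],[0,0,0.0]], twist=[[0,0,0],[0,0,0],[0,0,0]])

```text
clock: 9.95
position: [0.4736, -0.2965, -0.001]
tool_rot: [-3.141, 0.0, 0.349]
force: [0.3, 0.4, -0.5]
grip_width: 0.0451
finger_force: 0.0
```

Request:
apply_moves(claw=[0.045,0.045,0.045], xyz=[[0,0,0.001],[0,0,0.001],[0,0,0.0]], twist=[[0,0,0],[0,0,0],[0,0,0]])

```text
clock: 10.25
position: [0.4736, -0.2965, -0.0029]
tool_rot: [-3.141, 0.0, 0.349]
force: [-0.8, -0.3, 0.4]
grip_width: 0.045
finger_force: 0.0
```

Request:
apply_moves(claw=[0.045,0.045,0.045], xyz=[[0,0,0.001],[0,0,0.0005],[0,0,0.0]], twist=[[0,0,0],[0,0,0],[0,0,0]])

```text
clock: 10.55
position: [0.4737, -0.2966, -0.0044]
tool_rot: [3.142, 0.0, 0.349]
force: [-0.8, -0.1, 0.2]
grip_width: 0.0451
finger_force: 0.0
```

Request:
apply_moves(claw=[0.045,0.045,0.045,0.045,0.045,0.045,0.045,0.045], xyz=[[0.004,0,0],[0.004,0,0],[0.003,0,0],[0.003,0,0],[0.003,0,0],[0.003,0,0],[0.003,0,0],[0.0,0,0]], twist=[[0,0,0],[0,0,0],[0,0,0],[0,0,0],[0,0,0],[0,0,0],[0,0,0],[0,0,0]])

```text
clock: 11.35
position: [0.4958, -0.2885, -0.0043]
tool_rot: [3.141, -0.0, 0.349]
force: [-0.3, -0.5, 0.1]
grip_width: 0.0451
finger_force: 0.0
```

```bash
python3 - <<'E'
from h import *
for n in("top","scene"):
    f=bot.grab_frame(n)
    for b in blobs(f,"red",.04): print(n,*b)
print(bot.observe()["force"],bot.observe()["position"])
E
```

```text
top [559.4, -263.2] [559.3, -263.4] [21.3, 83.2] 20.4 328
top [509.8, -261.2] [509.4, -263.6] [22.2, 49.2] 22.3 175
scene [543.4, -272.2] [543.2, -271.8] [77.5, 86.8] 20.1 1266
[-0.32099751  0.27447163  0.13927626] [ 0.49551033 -0.28857209 -0.00431614]
```

Request:
apply_moves(claw=[0.045,0.045,0.045,0.045,0.045,0.045,0.045,0.045,0.045,0.045,0.045,0.045,0.045,0.045,0.045,0.045,0.045,0.045], xyz=[[0.003,0,0],[0.005,0,0],[0.005,0,0],[0.005,0,0],[0.005,0,0],[0.005,0,0],[0.0048,-0.001,0],[0.0048,-0.001,0],[0.0048,-0.001,0],[0.0048,-0.001,0],[0.0048,-0.001,0],[0.0048,-0.001,0],[0.0048,-0.001,0],[0.0048,-0.001,0],[0.0048,-0.001,0],[0.0048,-0.001,0],[0.003,-0.001,0],[0.002,0,0]], twist=[[0,0,0],[0,0,0],[0,0,0],[0,0,0],[0,0,0],[0,0,0],[0,0,0.0226],[0,0,0.0226],[0,0,0.0226],[0,0,0.0226],[0,0,0.0226],[0,0,0.0226],[0,0,0.0226],[0,0,0.0226],[0,0,0.0226],[0,0,0.0226],[0,0,0.0226],[0,0,0]])

```text
clock: 13.25
position: [0.5707, -0.2559, -0.0044]
tool_rot: [-3.142, 0.0, 0.099]
force: [-4.0, -0.4, 2.7]
grip_width: 0.0454
finger_force: 2.0
```

```bash
python3 - <<'E'
from h import *
for n in("top","scene"):
    f=bot.grab_frame(n)
    for c in("red","yellow"):
        for b in blobs(f,c,.04 if c=="red" else .034): print(n,c,*b)
s=bot.observe();print(s["force"],s["position"],np.degrees(s["tool_rot"]))
E
```

```text
top red [636.4, -230.4] [635.4, -236.3] [24.8, 60.1] 5.7 212
top yellow [697.1, 183.7] [697.2, 184.5] [21.8, 50.0] -0.1 209
top yellow [694.4, 39.7] [694.4, 40.7] [21.7, 49.5] -0.1 211
top yellow [693.5, -105.4] [694.0, -105.2] [21.7, 49.6] -0.2 203
top yellow [691.2, -251.3] [691.2, -250.6] [21.7, 49.8] -0.2 209
scene red [620.8, -250.7] [621.4, -250.2] [76.1, 84.4] 5.6 1355
scene yellow [702.0, 186.3] [701.4, 186.8] [25.5, 49.7] -1.2 200
scene yellow [700.6, 41.4] [700.7, 42.7] [22.7, 50.7] -1.2 210
scene yellow [698.7, -103.4] [698.8, -102.0] [23.3, 49.8] -0.7 247
scene yellow [697.0, -248.1] [697.0, -247.3] [23.0, 49.7] -0.6 283
[-0.88831396  0.54850514  0.64603296] [ 0.57093741 -0.2560172  -0.00436556] [ 1.79990541e+02 -2.23664569e-02  5.77225524e+00]
```

Request:
apply_moves(claw=[0.045,0.045,0.045,0.045,0.045,0.045,0.045], xyz=[[0.0035,-0.001,0],[0.004,-0.001,0],[0.004,-0.001,0],[0.004,-0.001,0],[0.004,-0.001,0],[0.002,0,0],[0.001,0,0]], twist=[[0,0,0.0226],[0,0,0.0226],[0,0,0.0226],[0,0,0.0226],[0,0,0.0226],[0,0,0],[0,0,0]])

```text
clock: 14.05
position: [0.5928, -0.2501, -0.0043]
tool_rot: [3.142, 0.0, -0.013]
force: [-2.6, 0.3, 2.3]
grip_width: 0.045
finger_force: 1.5
```

Request:
apply_moves(claw=[0.045,0.045,0.045], xyz=[[0.001,0,0],[0.001,0,0],[0,0,0]], twist=[[0,0,0],[0,0,0],[0,0,0]])

```text
clock: 14.35
position: [0.5949, -0.2503, -0.0043]
tool_rot: [3.141, -0.0, -0.013]
force: [0.6, 0.2, -0.6]
grip_width: 0.0448
finger_force: 0.0
```

Request:
apply_moves(claw=[0.045,0.045,0.045], xyz=[[0.001,0,0],[0.001,0,0],[0,0,0]], twist=[[0,0,0],[0,0,0],[0,0,0]])

```text
clock: 14.65
position: [0.5968, -0.2503, -0.0043]
tool_rot: [3.141, -0.0, -0.013]
force: [-0.3, -0.8, 0.1]
grip_width: 0.0451
finger_force: 0.3
```

Request:
apply_moves(claw=[0.045,0.045,0.045], xyz=[[0.001,0,0],[0,0,0],[0,0,0]], twist=[[0,0,0],[0,0,0],[0,0,0]])

```text
clock: 14.95
position: [0.5978, -0.2503, -0.0043]
tool_rot: [3.141, -0.0, -0.013]
force: [-1.4, -0.1, 0.9]
grip_width: 0.0451
finger_force: 0.4
```

```bash
python3 - <<'E'
from h import *
for n in("top","scene"):
    f=bot.grab_frame(n)
    for c in("red","green"):
        for b in blobs(f,c,.04): print(n,c,*b)
s=bot.observe();print(s["force"],s["position"],np.degrees(s["tool_rot"]))
E
```

```text
top red [668.3, -221.7] [664.8, -226.5] [23.8, 37.2] -0.1 103
top green [669.4, 187.4] [669.4, 187.7] [21.5, 82.4] -0.1 358
top green [623.8, 187.2] [623.1, 187.7] [23.6, 84.1] -0.1 380
scene red [646.5, -250.4] [645.5, -249.8] [70.4, 82.9] -0.8 1341
scene green [652.1, 184.9] [651.5, 186.6] [69.1, 82.5] -1.1 810
[-0.37298015 -0.73193177 -0.48551864] [ 0.59774628 -0.25029828 -0.00427749] [ 1.79993075e+02 -1.10386034e-02 -7.38036466e-01]
```

Request:
apply_moves(claw=[0.045,0.045,0.045], xyz=[[0.0005,0,0],[0.0005,0,0],[0,0,0]], twist=[[0,0,0],[0,0,0],[0,0,0]])

```text
clock: 15.35
position: [0.598, -0.2503, -0.0043]
tool_rot: [-3.141, 0.001, -0.013]
force: [-5.9, 0.1, 3.6]
grip_width: 0.0449
finger_force: 3.0
```

Request:
apply_moves(claw=[0.045,0.045,0.045], xyz=[[0.0005,0,0],[0.0005,0,0],[0,0,0]], twist=[[0,0,0],[0,0,0],[0,0,0]])

```text
clock: 15.65
position: [0.598, -0.2503, -0.0043]
tool_rot: [-3.141, 0.003, -0.013]
force: [-12.8, 2.2, 9.9]
grip_width: 0.0455
finger_force: 6.3
```

```bash
python3 - <<'E'
from plan import *
plan([(.568,-.2500,-.004,-.74,3),(.555,-.2498,.08,-.74,4),(.553,.152,.085,89.25,16),(.553,.152,.0,89.25,5)])
E
```

```text
[ 0.598  -0.2503 -0.0043] [-1.7995e+02  1.6000e-01 -7.7000e-01] [-12.8   2.2   9.9] 15.65
[[-0.01,0.0,-0.0001],[-0.01,0.0001,-0.0001],[-0.01,0.0,-0.0001],[-0.0032,0.0,-0.021],[-0.0033,0.0,-0.021],[-0.0032,0.0,-0.021],[-0.0033,0.0,-0.021],[-0.0005,-0.0251,-0.0003],[0.002,-0.025,-0.0003],[0.0045,-0.0248,-0.0003],[0.0068,-0.0241,-0.0004],[0.0092,-0.0234,-0.0003],[0.0115,-0.0224,-0.0003],[0.0135,-0.0211,-0.0003],[0.0156,-0.0197,-0.0003],[0.0174,-0.0181,-0.0003],[0.0192,-0.0162,-0.0003],[0.0206,-0.0144,-0.0004],[0.0219,-0.0122,-0.0003],[0.023,-0.0101,-0.0003]]
[[0,0,0.0],[0,0,0.0],[0,0,0.0],[0,0,0.0],[0,0,0.0],[0,0,0.0],[0,0,0.0],[0,0,-0.098],[0,0,-0.098],[0,0,-0.099],[0,0,-0.098],[0,0,-0.098],[0,0,-0.098],[0,0,-0.098],[0,0,-0.099],[0,0,-0.098],[0,0,-0.098],[0,0,-0.098],[0,0,-0.098],[0,0,-0.099]]
[[0.0239,-0.0077,-0.0003],[0.0246,-0.0053,-0.0003],[0.0249,-0.0029,-0.0003],[0.0,0.0,0.017],[0.0,0.0,0.017],[0.0,0.0,0.017],[0.0,0.0,0.017],[0.0,0.0,0.017]]
[[0,0,-0.098],[0,0,-0.098],[0,0,-0.098],[0,0,0.0],[0,0,0.0],[0,0,0.0],[0,0,0.0],[0,0,0.0]]
end [ 5.53012502e-01  1.51979694e-01 -2.78533306e-05  8.92446826e+01]
```

Request:
apply_moves(claw=[0.045,0.045,0.045,0.045,0.045,0.045,0.045,0.034,0.034,0.034,0.034,0.034,0.034,0.034,0.034,0.034,0.034,0.034,0.034,0.034], xyz=[[-0.012,0,0],[-0.01,0,0],[-0.01,0,0],[-0.003,0,-0.021],[-0.003,0,-0.021],[-0.003,0,-0.021],[-0.003,0,-0.021],[-0.0005,-0.025,0],[0.002,-0.025,0],[0.0045,-0.025,0],[0.007,-0.024,0],[0.009,-0.0235,0],[0.0115,-0.0225,0],[0.0135,-0.021,0],[0.0155,-0.0195,0],[0.0175,-0.018,0],[0.019,-0.016,0],[0.0205,-0.0145,0],[0.022,-0.012,0],[0.023,-0.01,0]], twist=[[0,0,0],[0,0,0],[0,0,0],[0,0,0],[0,0,0],[0,0,0],[0,0,0],[0,0,-0.098],[0,0,-0.098],[0,0,-0.099],[0,0,-0.098],[0,0,-0.098],[0,0,-0.098],[0,0,-0.098],[0,0,-0.099],[0,0,-0.098],[0,0,-0.098],[0,0,-0.098],[0,0,-0.098],[0,0,-0.099]])

```text
clock: 17.65
position: [0.5539, 0.0772, 0.0798]
tool_rot: [3.141, -0.0, 1.268]
force: [0.7, 1.0, -0.8]
grip_width: 0.0341
finger_force: 0.0
```

Request:
apply_moves(claw=[0.034,0.034,0.034,0.034], xyz=[[0.024,-0.008,0],[0.0245,-0.005,0],[0.025,-0.003,0],[0,0,0]], twist=[[0,0,-0.098],[0,0,-0.098],[0,0,-0.098],[0,0,0]])

```text
clock: 18.05
position: [0.5533, 0.1555, 0.0797]
tool_rot: [3.141, -0.002, 1.566]
force: [-0.8, 0.4, -0.2]
grip_width: 0.0343
finger_force: 0.0
```

```bash
python3 - <<'E'
from plan import *
for n in("top","scene"):
    f=bot.grab_frame(n)
    for c in("red","blue","green"):
        for b in blobs(f,c,.04): print(n,c,*b)
plan([(.553,.1525,.03,89.25,3),(.553,.1525,-.002,89.25,4)])
E
```

```text
top red [642.1, -246.7] [641.4, -248.7] [71.0, 85.4] -0.5 952
top blue [575.0, 72.9] [574.9, 73.6] [20.9, 83.0] -0.1 362
top blue [530.8, 73.7] [531.1, 73.3] [20.6, 82.5] -0.1 359
scene red [646.7, -250.4] [645.8, -249.7] [69.9, 82.8] -0.7 1335
scene blue [560.3, 70.7] [561.0, 69.9] [75.5, 87.2] -1.3 864
scene green [652.0, 184.7] [651.4, 186.6] [69.1, 82.6] -1.0 815
[0.5535 0.1518 0.0798] [179.99  -0.    89.26] [ 1.  -1.1 -0.2] 18.15
[[0.0002,-0.0002,0.0166],[0.0003,-0.0002,0.0166],[0.0002,-0.0002,0.0166],[0.0,0.0,0.008],[0.0,0.0,0.008],[0.0,0.0,0.008],[0.0,0.0,0.008]]
[[0,0,0.0],[0,0,0.0],[0,0,0.0],[0,0,0.0],[0,0,0.0],[0,0,0.0],[0,0,0.0]]
end [ 5.52956080e-01  1.52464939e-01 -2.04704244e-03  8.92633889e+01]
```

Request:
apply_moves(claw=[0.034,0.034,0.034,0.034,0.034,0.034,0.034,0.034], xyz=[[0,0,0.017],[0,0,0.017],[0,0,0.016],[0,0,0.008],[0,0,0.008],[0,0,0.008],[0,0,0.008],[0,0,0]], twist=[[0,0,0],[0,0,0],[0,0,0],[0,0,0],[0,0,0],[0,0,0],[0,0,0],[0,0,0]])

```text
clock: 18.95
position: [0.5533, 0.1515, -0.0031]
tool_rot: [-3.141, 0.0, 1.558]
force: [0.2, 0.5, 0.6]
grip_width: 0.0337
finger_force: 0.0
```

Request:
apply_moves(claw=[0.034,0.034,0.034,0.034,0.034,0.034,0.034,0.034,0.034,0.034,0.034,0.034], xyz=[[-0.004,0,0],[-0.005,0,0],[-0.005,0,0],[-0.004,0,0],[-0.004,0,0],[-0.004,0,0],[-0.004,0,0],[-0.004,0,0],[-0.004,0,0],[-0.003,0,0],[-0.002,0,0],[0,0,0]], twist=[[0,0,0],[0,0,0],[0,0,0],[0,0,0],[0,0,0],[0,0,0],[0,0,0],[0,0,0],[0,0,0],[0,0,0],[0,0,0],[0,0,0]])

```text
clock: 20.15
position: [0.5531, 0.1082, -0.0024]
tool_rot: [-3.141, 0.0, 1.558]
force: [0.9, 0.9, 0.5]
grip_width: 0.034
finger_force: 0.3
```

```bash
python3 - <<'E'
from h import *
for n in("top","scene"):
    f=bot.grab_frame(n)
    for c in("blue","green"):
        for b in blobs(f,c,.04): print(n,c,*b)
    if n=="scene": cv2.imwrite("pics/c5.png",cv2.resize(f["img"][150:270,290:450],None,fx=4.5,fy=4.5)[:,:,::-1])
s=bot.observe();print(s["force"],s["position"],np.degrees(s["tool_rot"]))
E
```

```text
top blue [574.9, 32.4] [574.9, 32.1] [20.9, 50.7] -0.1 227
top blue [530.3, 39.2] [530.5, 38.8] [22.4, 63.5] -2.7 269
top green [678.3, 179.1] [677.7, 187.8] [4.8, 82.1] -0.1 76
scene blue [560.0, 46.2] [561.0, 45.8] [74.1, 86.7] -0.5 897
scene green [652.1, 184.9] [651.0, 186.7] [69.2, 82.4] -0.7 808
[-0.79331606 -0.50713248  0.20394617] [ 0.55296206  0.10822761 -0.00249376] [-1.79970467e+02  3.65096354e-02  8.92579893e+01]
```

View pics/c5.png

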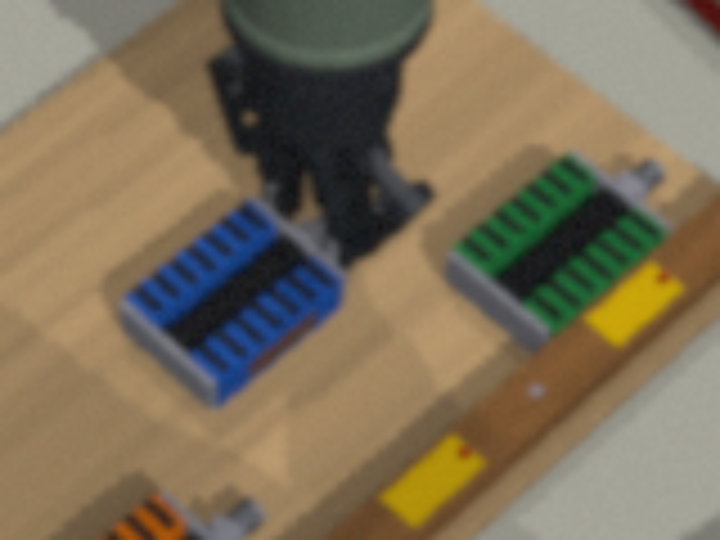

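Request:
apply_moves(claw=[0.034,0.034,0.034,0.034,0.034,0.034,0.034,0.034,0.034,0.034,0.034,0.034], xyz=[[-0.002,0,0],[-0.0015,0,0],[-0.001,0,0],[0,0,0],[0.005,0,0],[0.01,0,0],[0.01,0,0],[0.01,0,-0.01],[0,0,-0.025],[0,0,-0.025],[0,0,-0.025],[0,0,0]], twist=[[0,0,0],[0,0,0],[0,0,0],[0,0,0],[0,0,0],[0,0,0],[0,0,0],[0,0,0],[0,0,0],[0,0,0],[0,0,0],[0,0,0]])

```text
clock: 21.45
position: [0.5552, 0.1406, 0.0863]
tool_rot: [3.137, -0.002, 1.559]
force: [0.6, 0.3, -0.2]
grip_width: 0.0342
finger_force: 0.0
```

```bash
python3 - <<'E'
from plan import *
for n in("top","scene"):
    f=bot.grab_frame(n)
    for c in("blue","green"):
        for b in blobs(f,c,.04): print(n,c,*b)
plan([(.483,.045,.08,-.75,14),(.483,.045,-.0043,-.75,5)])
E
```

```text
top blue [575.0, 44.1] [574.9, 43.7] [20.9, 83.0] -0.1 362
top blue [530.7, 45.5] [530.8, 44.7] [22.5, 80.8] -1.8 351
scene blue [560.1, 41.8] [561.1, 41.1] [74.2, 87.3] -0.6 900
scene green [652.1, 185.0] [651.5, 186.6] [69.1, 82.5] -1.1 814
[0.5538 0.1403 0.0835] [ 1.7993e+02 -4.0000e-02  8.9330e+01] [-0.6  0.3 -0.1] 21.55
[[-0.0069,-0.005,0.0002],[-0.0073,-0.0042,0.0003],[-0.0078,-0.0033,0.0002],[-0.0081,-0.0024,0.0003],[-0.0084,-0.0015,0.0002],[-0.0084,-0.0006,0.0003],[-0.0085,0.0004,0.0002],[-0.0084,0.0014,0.0003],[-0.0081,0.0022,0.0002],[-0.0079,0.0032,0.0003],[-0.0074,0.0041,0.0002],[-0.007,0.0048,0.0003],[-0.0064,0.0056,0.0002],[-0.0057,0.0063,0.0003],[0.0,0.0,0.0169],[0.0,0.0,0.0168],[0.0,0.0,0.0169],[0.0,0.0,0.0168],[0.0,0.0,0.0169]]
[[0,0,0.112],[0,0,0.113],[0,0,0.112],[0,0,0.112],[0,0,0.112],[0,0,0.113],[0,0,0.112],[0,0,0.112],[0,0,0.113],[0,0,0.112],[0,0,0.112],[0,0,0.113],[0,0,0.112],[0,0,0.112],[0,0,0.0],[0,0,0.0],[0,0,0.0],[0,0,0.0],[0,0,0.0]]
end [ 0.48298558  0.04496383 -0.00432736 -0.74040401]
```

Request:
apply_moves(claw=[0.045,0.045,0.045,0.045,0.045,0.045,0.045,0.045,0.045,0.045,0.045,0.045,0.045,0.045,0.045,0.045,0.045,0.045,0.045], xyz=[[-0.007,-0.005,0],[-0.0075,-0.004,0],[-0.008,-0.0035,0],[-0.008,-0.0025,0],[-0.0085,-0.0015,0],[-0.0085,-0.0005,0],[-0.0085,0.0005,0],[-0.0085,0.0015,0],[-0.008,0.002,0],[-0.008,0.003,0],[-0.0075,0.004,0],[-0.007,0.005,0],[-0.0065,0.0055,0],[-0.0055,0.0065,0],[0,0,0],[0,0,0.02],[0,0,0.02],[0,0,0.02],[0,0,0.01]], twist=[[0,0,0.112],[0,0,0.113],[0,0,0.112],[0,0,0.112],[0,0,0.112],[0,0,0.113],[0,0,0.112],[0,0,0.112],[0,0,0.113],[0,0,0.112],[0,0,0.112],[0,0,0.113],[0,0,0.112],[0,0,0.112],[0,0,0],[0,0,0],[0,0,0],[0,0,0],[0,0,0]])

```text
clock: 23.45
position: [0.4819, 0.0438, 0.0111]
tool_rot: [3.141, 0.002, -0.01]
force: [-0.2, -0.2, 1.4]
grip_width: 0.0447
finger_force: 0.0
```

```bash
python3 - <<'E'
from plan import *
plan([(.484,.0445,-.0043,-.75,3),(.505,.0442,-.0043,-.75,4)])
E
```

```text
[0.4819 0.0438 0.0111] [ 1.7999e+02  1.0000e-01 -5.9000e-01] [-0.2 -0.2  1.4] 23.45
[[0.0007,-0.0002,0.0051],[0.0007,-0.0003,0.0052],[0.0007,-0.0002,0.0051],[0.0052,0.0,0.0],[0.0053,0.0,0.0],[0.0052,0.0,0.0],[0.0053,0.0,0.0]]
[[0,0,0.001],[0,0,0.001],[0,0,0.001],[0,0,0.0],[0,0,0.0],[0,0,0.0],[0,0,0.0]]
end [ 0.50500744  0.044236   -0.00426942 -0.76054568]
```

Request:
apply_moves(claw=[0.045,0.045,0.045,0.045], xyz=[[0,0,0.005],[0,0,0.005],[0,0,0.004],[0,0,0]], twist=[[0,0,0.001],[0,0,0],[0,0,0],[0,0,0]])

```text
clock: 23.85
position: [0.4825, 0.0435, -0.0013]
tool_rot: [-3.141, -0.0, -0.014]
force: [-0.2, -0.2, 0.2]
grip_width: 0.045
finger_force: 0.0
```

Request:
apply_moves(claw=[0.045,0.045,0.045,0.045,0.045,0.045,0.045,0.045,0.045,0.045,0.045,0.045], xyz=[[0.004,0,0],[0.005,0,0],[0.005,0,0],[0.004,0,0],[0.003,0,0],[0.004,0,0],[0.005,0,0],[0.005,0,0],[0.005,0,0],[0.005,0,0],[0.005,0,0],[0.003,0,0]], twist=[[0,0,0],[0,0,0],[0,0,0],[0,0,0],[0,0,0],[0,0,0],[0,0,0],[0,0,0],[0,0,0],[0,0,0],[0,0,0],[0,0,0]])

```text
clock: 25.05
position: [0.536, 0.0425, -0.0013]
tool_rot: [3.141, -0.0, -0.015]
force: [-2.8, 0.2, 1.7]
grip_width: 0.045
finger_force: 1.5
```

```bash
python3 - <<'E'
from h import *
for n in("top","scene"):
    f=bot.grab_frame(n)
    for c in("blue","green"):
        for b in blobs(f,c,.04): print(n,c,*b)
s=bot.observe();print(s["force"],s["position"],np.degrees(s["tool_rot"]))
E
```

```text
top green [669.5, 187.5] [669.4, 187.7] [21.5, 82.4] -0.1 357
top green [623.9, 188.0] [623.1, 187.8] [23.6, 84.0] -0.1 375
scene blue [586.7, 41.1] [586.7, 40.8] [76.3, 86.6] -0.5 931
scene green [652.0, 184.8] [651.3, 186.6] [68.7, 82.7] -0.4 817
[-0.4645459   0.66270584  0.42106797] [ 0.535997    0.04250739 -0.0013158 ] [ 1.79988655e+02 -3.20083041e-02 -8.48040864e-01]
```

Request:
apply_moves(claw=[0.045,0.045,0.045,0.045,0.045,0.045,0.045,0.045,0.045,0.045,0.045,0.045,0.045,0.045], xyz=[[0.003,0,0],[0.005,0,0],[0.005,0,0],[0.005,0,0],[0.005,0,0],[0.005,0,0],[0.005,0,0],[0.005,0,0],[0.005,0,0],[0.005,0,0],[0.005,0,0],[0.004,0,0],[0.003,0,0],[0.002,0,0]], twist=[[0,0,-0.001],[0,0,0],[0,0,0],[0,0,0],[0,0,0],[0,0,0],[0,0,0],[0,0,0],[0,0,0],[0,0,0],[0,0,0],[0,0,0],[0,0,0],[0,0,0]])

```text
clock: 26.55
position: [0.5976, 0.0417, -0.0013]
tool_rot: [3.142, 0.0, -0.014]
force: [-4.3, -0.9, 3.7]
grip_width: 0.0449
finger_force: 2.1
```

Request:
apply_moves(claw=[0.045,0.045,0.045], xyz=[[0.001,0,0],[0.001,0,0],[0,0,0]], twist=[[0,0,0],[0,0,0],[0,0,0]])

```text
clock: 26.85
position: [0.5996, 0.0417, -0.0013]
tool_rot: [3.142, -0.0, -0.014]
force: [-1.8, -0.2, 0.2]
grip_width: 0.0449
finger_force: 0.8
```

Request:
apply_moves(claw=[0.045,0.045,0.045], xyz=[[0.001,0,0],[0.0005,0,0],[0,0,0]], twist=[[0,0,0],[0,0,0],[0,0,0]])

```text
clock: 27.15
position: [0.6011, 0.0417, -0.0013]
tool_rot: [3.142, -0.0, -0.014]
force: [-0.6, -0.0, 0.8]
grip_width: 0.0454
finger_force: 0.7
```

Request:
apply_moves(claw=[0.045,0.045,0.045], xyz=[[0.0005,0,0],[0.0005,0,0],[0,0,0]], twist=[[0,0,0],[0,0,0],[0,0,0]])

```text
clock: 27.45
position: [0.6017, 0.0416, -0.0013]
tool_rot: [-3.142, 0.001, -0.014]
force: [-4.8, 0.5, 3.7]
grip_width: 0.0453
finger_force: 2.4
```

Request:
apply_moves(claw=[0.045,0.045,0.045], xyz=[[0.0005,0,0],[0.0005,0,0],[0,0,0]], twist=[[0,0,0],[0,0,0],[0,0,0]])

```text
clock: 27.75
position: [0.6016, 0.0416, -0.0014]
tool_rot: [-3.141, 0.002, -0.014]
force: [-11.2, 0.8, 9.5]
grip_width: 0.0452
finger_force: 6.0
```

Flush. Retreat and check.

Request:
apply_moves(claw=[0.045,0.045,0.045,0.045,0.045,0.045,0.045,0.045,0.045,0.045,0.045,0.045], xyz=[[-0.005,0,0],[-0.01,0,0],[-0.015,0,0],[-0.01,0,-0.01],[-0.01,0,-0.025],[-0.01,0,-0.025],[-0.01,0,-0.025],[-0.02,0,-0.025],[-0.02,0,-0.02],[-0.02,0,-0.02],[0,0,0],[0,0,0]], twist=[[0,0,0],[0,0,0],[0,0,0],[0,0,0],[0,0,0],[0,0,0],[0,0,0],[0,0,0],[0,0,0],[0,0,0],[0,0,0],[0,0,0]])

```text
clock: 28.95
position: [0.4732, 0.044, 0.1493]
tool_rot: [-3.14, -0.001, -0.013]
force: [0.2, 0.6, 0.3]
grip_width: 0.0451
finger_force: 0.0
```

```bash
python3 - <<'E'
from h import *
f=report("top"); g=report("scene"); cv2.imwrite("pics/c6.png",np.vstack([cv2.resize(f["img"][190:350,190:540],None,fx=1.8,fy=1.8),cv2.resize(g["img"][120:400,130:480],None,fx=1.8,fy=1.07)])[:,:,::-1])
E
```

```text
top red [642.1, -246.0] [641.2, -248.7] [70.9, 85.8] -0.1 908
top blue [645.2, 43.7] [645.4, 43.7] [68.7, 83.4] -0.1 1007
top green [669.5, 187.5] [669.4, 187.7] [21.5, 82.4] -0.1 357
top green [623.8, 187.0] [623.1, 187.7] [23.6, 84.1] -0.1 378
top orange [696.3, 248.1] [694.7, 244.9] [28.9, 78.0] -0.2 366
top orange [695.8, 111.9] [694.4, 109.8] [28.9, 98.6] -0.2 481
top orange [669.4, -135.5] [655.8, -163.9] [99.7, 359.9] -0.2 2533
top yellow [697.1, 183.8] [697.2, 184.5] [21.8, 50.0] -0.1 208
top yellow [694.4, 39.5] [694.4, 40.7] [21.7, 49.5] -0.1 210
top yellow [693.2, -105.6] [694.0, -105.2] [21.7, 49.6] -0.2 198
top yellow [691.3, -251.1] [691.2, -250.6] [21.7, 49.8] -0.2 211
scene red [646.6, -250.5] [645.5, -249.8] [70.4, 82.7] -0.8 1335
scene blue [650.3, 40.7] [649.4, 42.4] [67.3, 82.4] -1.1 926
scene green [651.9, 185.0] [651.3, 186.5] [69.0, 82.8] -0.7 810
scene orange [686.4, -85.0] [664.7, -33.0] [105.5, 628.3] -0.7 4352
scene yellow [702.3, 186.1] [701.6, 187.1] [26.2, 50.2] 2.4 201
scene yellow [700.7, 41.4] [700.8, 42.5] [22.8, 50.9] -0.0 213
scene yellow [698.8, -103.6] [698.9, -102.1] [23.4, 49.6] -1.2 245
scene yellow [697.0, -248.4] [696.9, -247.3] [23.2, 49.7] -0.6 288
```

View pics/c6.png

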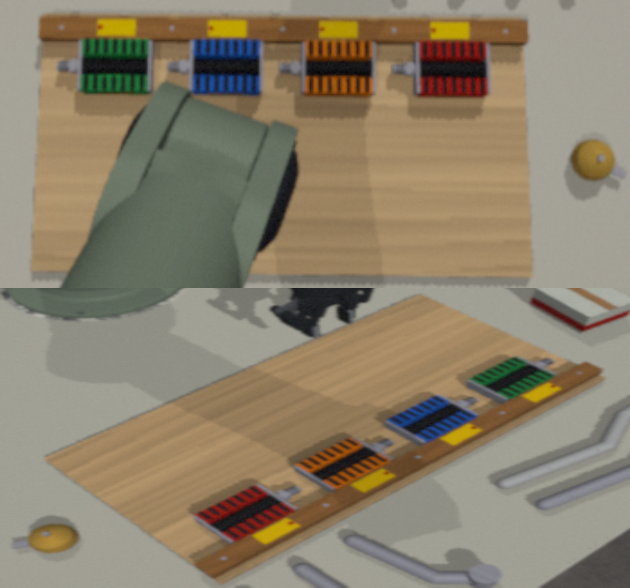

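The picture shows all four pedals flush in the row: red at (452,68) and blue at (226,67) of the upper crop, each in line with its card and as square as green and orange. The bell and carton have not moved.

```bash
python3 -c "
from workcell import bot
print(bot.job_done())"
```

```text
the job is handed in; nothing more can be done
None
```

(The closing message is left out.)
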